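# Pin a filament spool into its stand with the long spindle

### The arm

A 6-joint arm with a two-finger parallel gripper is mounted at the origin on the work surface. World frame = base frame: x ahead of the robot, y to its left, z up, the work surface at z = 0. Lengths are in mm, angles in rad, forces in N, time in s.
With the tool pointing down it reaches from about 350 to 775 mm from the base axis. Payload 7.3 kg.
Tool frame: the origin (TCP) lies at the very end of the fingers, on their centre line; the grasp point (between the pads) lies 19 mm behind it; x points along the fingers, y is the direction in which the jaws open and shut, and the axes are right-handed (so a half turn about x gives the same grasp; the last joint's range is limited). The gripper opens to 92 mm and grips with 3 to 60 N. Pads are 19 mm wide; open, the fingers measure 130 mm over their backs; the gripper's body (75 mm by 190 mm) begins 47 mm behind the grasp point.
Start: joints at [1.203, 0.342, 1.524, -0, 1.275, -0.146], TCP at [115.477, 512.165, 190.641] pointing down, gripper open.
Joint ranges: [-2.53, 2.53], [-0.77, 2.02], [0.04, 2.7], [-1, 4.14], [0.28, 2.66], [-3.11, 3.11]. Speed limits (rad/s): [2.57, 2.57, 3.14, 3.14, 3.14, 3.14].

### API

Orientations are given as [roll, pitch, yaw] about the fixed x, y, z axes, in that order (R = Rz(yaw) Ry(pitch) Rx(roll)).
In Python, from plant import bot gives the robot as it stands.
- The arm moves only by the tool step_arm, never from a script. Its argument "targets" is a list that holds one entry, the list of rows, each a list of 4 numbers: the shift along the tool's x, y, z in m, then the turn about the tool's x in degrees. A call has exactly 5 rows; each row is the pose to reach, as a shift and turn from the pose measured when the call began, along the tool's axes at that moment; what a row does not reach only later rows make up. A row lasts 1/12 s, in which the tool goes at most 41.7 mm and 7.16 degrees, less where a joint would pass 70% of its speed; a pose out of reach is approached as far as the arm can. A call with a gripper value outside its range is refused whole. "jaw" is the closure, from 0 (fully open) to 1 (shut), set as the call begins (left out, the last holds). The fingers move at their own pace and stop on an object; the grip force is fixed at half the most. Time passes only in rows, so rows that repeat a pose let the fingers close, or fill a call up. It gives the time, the measured TCP pose, the force and the opening at its end, in the units of the state.
- bot.get_obs(): the state, without advancing time (a new reading comes with each control period).
- bot.capture(name): name is "side" or "top"; returns a dict with "color" (420x560x3 uint8, red, green, blue), "depth" (420x560 float32, mm along the optical axis (not along the pixel's ray), 0 where there is no reading), "fov_y" (degrees; the focal length in pixels is half the picture's height over the tangent of half this angle, whatever the lens; pixels are square), "cx", "cy" (the principal point, pixels), "rvec" (rotation vector, rad) and "tvec" (3), from world to camera coordinates, as OpenCV has them. Camera axes: x right, y down, z forward; pixel columns grow to the right and rows downward; lengths in mm; the calibration is good to about 2 mm. A picture is of the moment at which its call begins.
- bot.close_job(): hands the job in, once; it reports no verdict.
The state is a dict: "time": time; "joint_positions": joint angles; "dq": joint speeds; "tau": joint torques, N m; "tool_pos": TCP position; "tcp_rot": TCP orientation; "contact_force": force on the tool from outside, world axes, zero at the start; "moment": the same for the moment, N m; "grip_width": finger opening in mm.
Only numpy, scipy, OpenCV 4.12 (cv2) and the standard library are available. Lean on these libraries where they do the work, as an engineer would, in place of code of your own. Each camera call takes 0.05 s, during which the arm holds its last target. There are 200 camera calls.

### The job

Take the long spindle out of the rack and thread it from above through the stand that holds the filament spool: through the upper arm, the spool and the lower arm, until its collar sits fully home on the upper arm and it stands upright. Lower it in gently without dropping it, let go, and leave the two shorter spindles in the rack.

Things in the scene. Friction and masses are not known exactly. Their poses are not given: they have to be found in the camera images.
- spindle_grip (a point): Long spindle, loose, 180 g, upright in one of 3 sockets of a fixed rack (plate top at height 120). Black knob 24 wide, 56 tall (tallest of the 3; grip it); below it a collar disc 56 wide, 6 thick, resting on the plate; a cone, 37 narrowing to 20; a steel rod 20 wide with chamfered foot. Point: on the axis half-way up the knob, 34 above the collar's underside, 124 above the foot. z up. All in mm.
- stand_mouth (a point): Fixed stand holding a black spool (116 mm wide) flat between two grey level arms, each 10 mm thick with a 40 mm hole, in line vertically; spool bore 52. Arm tops at heights 105 and 36 mm; a post to 108 mm stands 82 mm from the axis on its -x side. Point: centre of the upper hole, in the upper arm's top face; z up. Collar home: foot 11 mm below the lower arm. A like stand without spool is not used.
- short_spindle_grip (a point): Short spindle, stays in its rack socket (sockets 75 mm apart): same collar and cone, steel rod 20 mm wide ending 45 mm below the collar, low knob 24 mm wide, 22 mm tall. Point: on the axis half-way up the knob, 17 mm above the collar's underside.
- slim_spindle_grip (a point): Slim spindle, stays in its rack socket: same collar and cone, thin steel rod 10 mm wide ending 60 mm below the collar, ball knob 24 mm wide on a short neck. Point: on the axis, 13 mm above the collar's upper face (19 mm above its underside).
Not all that is in view belongs to the job. What is shaped like the part that bears stand_mouth but purple or red is not meant.

How it is judged (in metres and radians):
At the end, for the whole second after the job is handed in: The long spindle hangs at rest through both arms and the spool: knob within 12 mm of the hole axis, collar down on the upper arm within 5 mm, upright within 10 degrees. The short and slim spindles are within 30 mm of where they started (horizontal distance between spindle_grip and stand_mouth below 0.012 m and z of spindle_grip in the frame of stand_mouth between 0.028 and 0.039 m and angle between spindle_grip's own z axis and vertical below 0.17 rad and linear speed of spindle below 0.03 m/s and distance of each of short_spindle_grip, slim_spindle_grip from where it was at the start of the episode below 0.03 m); the robot touches nothing.
It fails at once if the long spindle is dropped in the stand (it falls faster than 0.7 m/s, a free fall of about 25 mm) (horizontal distance between spindle_grip and stand_mouth below 0.04 m and z of spindle_grip in the frame of stand_mouth below 0.15 m and linear speed of spindle above 0.7 m/s).
It fails at once if the short or the slim spindle is knocked or taken more than 50 mm from where it hung (distance of any of short_spindle_grip, slim_spindle_grip from where it was at the start of the episode above 0.05 m).
It also fails if it takes over 48 s, if anything falls off the work surface, if the arm or the gripper's body presses on something with over 40 N, if the wrist force passes 120 N, or if a joint passes its speed limit or range.

## Working session

There is one attempt and no reset: what is moved stays moved. The work goes in short steps, Python scripts to look and compute and a tool call to move; the robot and the scene stay as the last step left them, time stands still between calls to the robot, and variables do not carry over. Pictures are saved under pics/ and viewed, about 8 in all and at most 12, crops included, and the job is handed in when it is done.

Besides the shell and the picture viewer there is one more tool, called as name(argument=value, ...) on one line, values as JSON. step_arm: Moves the arm, as the interface text tells. Its arguments: {"type":"object","properties":{"targets":{"type":"array","items":{"type":"array","items":{"type":"array","items":{"type":"number"}}}},"jaw":{"type":"number"}},"required":["targets"]}

```bash
mkdir -p pics; cat > h.py <<'E'
import numpy as np, cv2
from plant import bot
def cam(n):
    c=bot.capture(n); f=210/np.tan(np.radians(c['fov_y'])/2)
    c['f']=f; c['R']=cv2.Rodrigues(np.array(c['rvec'],float))[0]; c['t']=np.array(c['tvec'],float).ravel(); c['C']=-c['R'].T@c['t']
    return c
def ray(c,u,v):
    return c['R'].T@np.array([(u-c['cx'])/c['f'],(v-c['cy'])/c['f'],1])
def onz(c,u,v,z):
    d=ray(c,u,v); return c['C']+d*(z-c['C'][2])/d[2]
def cloud(c):
    v,u=np.mgrid[0:420,0:560]; d=c['depth'].astype(float)
    P=np.stack([(u-c['cx'])/c['f']*d,(v-c['cy'])/c['f']*d,d],-1)
    return (P-c['t'])@c['R']
def proj(c,p):
    q=c['R']@np.array(p,float)+c['t']; return q[:2]/q[2]*c['f']+[c['cx'],c['cy']]
E
python3 - <<'E'
from h import *
print(bot.get_obs())
for n in('top','side'):
    c=cam(n); cv2.imwrite(f'pics/{n}0.png',c['color'][...,::-1]); print(n,c['C'],c['f'],c['cx'],c['cy'],c['R'][2])
E
```

```text
{'time': 0.0, 'joint_positions': array([ 1.20296220e+00,  3.42740770e-01,  1.52502791e+00,  1.28200363e-05,
        1.27541748e+00, -1.45992800e-01]), 'dq': array([ 0.00161433, -0.00018913, -0.00098162,  0.00161149, -0.00076865,
       -0.00047762]), 'tau': array([ 2.60727698e-03, -4.31229007e+01, -2.44221765e+01,  7.21044489e-02,
        5.57627971e-02, -1.23198015e-04]), 'tool_pos': array([115.31149162, 511.69319961, 189.93185296]), 'tcp_rot': array([-1.72448199,  1.56920277, -1.94632706]), 'contact_force': array([ 0.55540308,  0.88594877, -0.1105554 ]), 'moment': array([-0.0584739 , -0.02815548, -0.04660095]), 'grip_width': 91.47334397498241}
top [ 353.85215532  113.30635512 1216.22758973] 426.44510516790365 284.3738484060842 213.48311962744492 [ 0.07272889  0.02408083 -0.99706099]
side [ 378.24598011 1186.41120675 1408.49264497] 526.1458994005413 279.9034575399257 209.3678509779192 [ 0.043764   -0.63883305 -0.76809964]
```

View pics/top0.png

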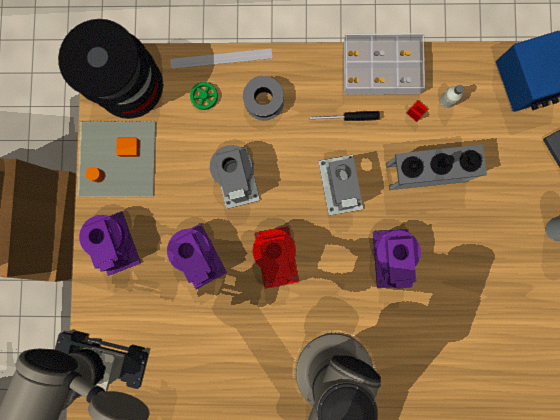

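View pics/side0.png

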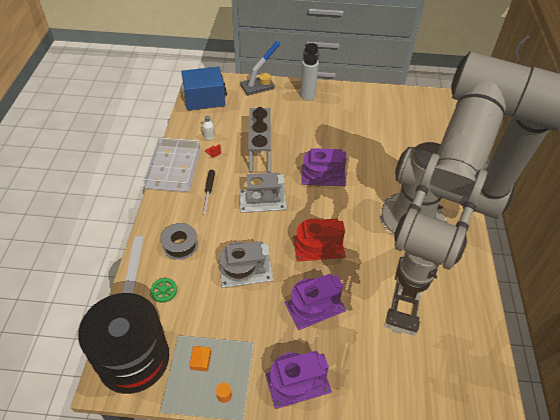

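The top view shows grey stands at about (232,170) and (342,180), with the rack and its three knobs at (412,167), (441,164) and (470,160). I'll zoom in on the grey stands and the rack in both views, and use depth too.

```bash
python3 - <<'E'
from h import *
a=cam('top');b=cam('side')
np.savez('c0.npz',a=a,b=b)
A=cv2.resize(a['color'][130:220,200:500],(800,240),interpolation=3)
B=cv2.resize(b['color'][95:295,205:305],(300,600),interpolation=3)
B2=cv2.rotate(B,cv2.ROTATE_90_COUNTERCLOCKWISE)
im=np.zeros((560,800,3),np.uint8); im[:240]=A; im[250:550,:600]=B2
cv2.imwrite('pics/crop0.png',im[...,::-1])
P=cloud(a)
for u,v in [(412,167),(441,164),(470,160),(230,165),(342,173),(225,152),(245,158)]:
    p=P[v,u]; print(u,v,p.round(1))
# heights map around rack: 
for y0,x in [(slice(145,185),slice(385,490))]:
    Z=P[y0,x,2]; 
    for lo,hi in [(115,124),(124,135),(140,150),(150,165),(165,200)]:
        m=(Z>lo)&(Z<hi); q=P[y0,x][m]; print(lo,hi,m.sum(), q.mean(0).round(1) if m.sum() else '')
n=Z.shape
m=(Z>138).astype(np.uint8)
k,l,s,ce=cv2.connectedComponentsWithStats(m)
for i in range(1,k):
    q=P[145:185,385:490][l==i]; print(s[i],ce[i]+[385,145],q.mean(0).round(1),q[:,2].max(),np.percentile(q[:,2],80))
E
```

```text
412 167 [ 549.5 -180.7  150.3]
441 164 [ 557.2 -253.   150.3]
470 160 [ 568.2 -327.   145.9]
230 165 [581.4 299.6   7.2]
342 173 [558.8 -21.7   4.7]
225 152 [602.8 302.1  82.2]
245 158 [586.1 247.6  83.5]
115 124 1790 [ 562.2 -260.9  119.6]
124 135 603 [ 561.4 -257.4  126.2]
140 150 142 [ 562.8 -266.7  145.9]
150 165 35 [ 559.2 -249.   154.6]
165 200 96 [ 562.4 -260.7  178.7]
[21  3  1  1  1] [406. 148.] [ 353.9  113.3 1216.2] 1216.2275897308934 1216.2275897308934
[ 54  10  16  13 136] [446.32352941 160.78676471] [ 561.3 -259.1  170.4] 184.48673810901604 181.73210539993093
[84 10 10  9 79] [473.53164557 159.05063291] [ 567.9 -330.1  159.5] 1216.2275897308934 148.61149770513452
[13 13  1  1  1] [398. 158.] [ 353.9  113.3 1216.2] 1216.2275897308934 1216.2275897308934
[24 16 10 10 73] [413.8630137 165.4109589] [ 554.3 -186.5  146.2] 152.28037459775555 149.6795360778335
[104  22   1   1   1] [489. 167.] [ 353.9  113.3 1216.2] 1216.2275897308934 1216.2275897308934
[61 24  1  1  1] [446. 169.] [ 353.9  113.3 1216.2] 1216.2275897308934 1216.2275897308934
[83 27  1  1  1] [468. 172.] [ 353.9  113.3 1216.2] 1216.2275897308934 1216.2275897308934
[17 37  1  1  1] [402. 182.] [ 353.9  113.3 1216.2] 1216.2275897308934 1216.2275897308934
[46 36  1  1  1] [431. 181.] [ 353.9  113.3 1216.2] 1216.2275897308934 1216.2275897308934
[78 36  1  1  1] [463. 181.] [ 353.9  113.3 1216.2] 1216.2275897308934 1216.2275897308934
[102  37   1   1   1] [487. 182.] [ 353.9  113.3 1216.2] 1216.2275897308934 1216.2275897308934
```

View pics/crop0.png

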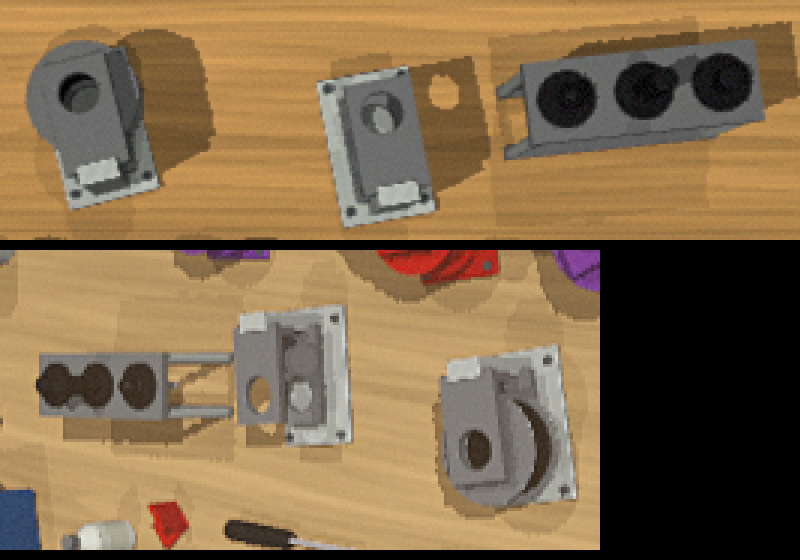

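Top and side crops: the middle rack spindle is the tall one, with depth up to 182. The left grey stand, hole near (230,166) in the top view, holds the spool. The other one shows the table through its hole.

```bash
python3 - <<'E'
from h import *
d=np.load('c0.npz',allow_pickle=True)
for n in 'ab':
    c=d[n].item(); P=cloud(c); D=c['depth']>0
    ok=D&(abs(P[...,2]-105)<6)&(np.hypot(P[...,0]-575,P[...,1]-255)<120)&(P[...,1]>150)
    m=ok.astype(np.uint8)
    cs,h=cv2.findContours(m,cv2.RETR_CCOMP,cv2.CHAIN_APPROX_NONE)
    print(n,m.sum(), P[ok].mean(0).round(1))
    for k,q in enumerate(cs):
        a=cv2.contourArea(q)
        if a>25:
            W=np.array([onz(c,u,v,105)[:2] for u,v in q[:,0]],np.float32)
            if h[0,k,3]>=0:
                e=cv2.fitEllipse(W) if len(W)>5 else 0
                print(' hole',a,q[:,0].mean(0),W.mean(0),e, np.median(P[...,2][ok]))
            else: print(' outer',a,cv2.minAreaRect(W))
    # knob tops
    for (xy,zt,tol,nm) in [((562,-260),182,5,'long'),((553,-185),148,6,'k1'),((568,-330),148,8,'k3')]:
        s=D&(abs(P[...,2]-zt)<tol)&(np.hypot(P[...,0]-xy[0],P[...,1]-xy[1])<26)
        v,u=np.nonzero(s); 
        if len(u): print(nm,len(u),u.mean(),v.mean(),P[s].mean(0).round(1),onz(c,u.mean(),v.mean(),zt).round(1))
    # colours/profile along row
    pl=D&(abs(P[...,2]-120)<3)&(abs(P[...,0]-562)<60)&(abs(P[...,1]+258)<160)
    print('plate',cv2.minAreaRect(P[pl][:,:2].astype(np.float32)), np.median(P[pl][:,2]))
E
```

```text
a 948 [533.8 278.5 105. ]
 outer 1065.0 ((536.3519287109375, 278.96893310546875), (125.4815444946289, 66.45043182373047), 14.834186553955078)
 hole 193.0 [229.43181818 164.47727273] [564.37006 286.0801 ] ((564.4651489257812, 286.2987365722656), (41.598609924316406, 42.233768463134766), 8.343170166015625) 105.05033261971928
long 72 449.1666666666667 159.11111111111111 [ 563.4 -262.4  181.1] [ 563.2 -262.1  182. ]
k1 65 414.0923076923077 165.2153846153846 [ 554.7 -186.9  147. ] [ 554.5 -186.6  148. ]
k3 75 473.70666666666665 159.05333333333334 [ 570.6 -336.2  146.2] [ 570.2 -335.4  148. ]
plate ((563.2052612304688, -262.9632568359375), (80.50176239013672, 225.6082763671875), 6.061557769775391) 119.55886524259365
b 598 [533.7 279.7 105.4]
 outer 704.0 ((535.02587890625, 280.1312561035156), (125.13684844970703, 72.16370391845703), 14.466232299804688)
 hole 130.0 [237.47368421 253.73684211] [563.728   288.75137] ((564.2012939453125, 287.8753662109375), (42.021793365478516, 44.741600036621094), 166.81182861328125) 105.49624231594849
long 21 258.6666666666667 114.9047619047619 [ 563.1 -261.6  182.4] [ 563.2 -262.2  182. ]
k1 24 259.0 136.625 [ 553.4 -185.5  148.6] [ 553.5 -186.2  148. ]
k3 29 259.2068965517241 109.0 [ 570.2 -335.5  148.2] [ 570.2 -335.8  148. ]
plate ((563.2825317382812, -261.32806396484375), (78.97905731201172, 233.540283203125), 7.1935930252075195) 120.4363233685797
```

```bash
cat >> h.py <<'E'
from scipy.spatial.transform import Rotation as Ro
def go(*pts,yaw=None):
    """print tool-frame shifts to world TCP points; yaw=wanted jaw-axis angle (deg, mod 180)"""
    o=bot.get_obs(); R=Ro.from_euler('xyz',o['tcp_rot']).as_matrix(); p=o['tool_pos']
    print('t',round(o['time'],2),'tcp',p.round(1),'q',o['joint_positions'].round(2),'F',o['contact_force'].round(1),'w',round(o['grip_width'],1))
    ya=np.degrees(np.arctan2(R[1,1],R[0,1])); print('axis x',R[:,0].round(4),'jaw yaw',round(ya,2))
    if yaw is not None: print('turn', round((-(yaw-ya)+90)%180-90,2))
    for q in pts: print(q,(R.T@(np.array(q)-p)/1000).round(4))
E
python3 - <<'E'
from h import *
go((115,512,330),(400,350,330),yaw=6.2)
E
```

```text
t 0.2 tcp [115.4 511.9 190.2] q [ 1.2   0.34  1.52 -0.    1.28 -0.15] F [0.1 0.4 0.3] w 91.9
axis x [-3.e-04 -9.e-04 -1.e+00] jaw yaw 77.29
turn 71.09
(115, 512, 330) [-1.398e-01 -1.000e-04 -4.000e-04]
(400, 350, 330) [-0.1397 -0.0954  0.3132]
```

step_arm(targets=[[[-0.04,0,0,7],[-0.08,0,0,14],[-0.12,-0.01,0.03,21],[-0.14,-0.02,0.07,28],[-0.14,-0.035,0.11,35]]], jaw=0)

```text
time: 0.62
tool_pos: [205.3, 461.4, 332.9]
tcp_rot: [1.866, 1.564, 1.031]
contact_force: [0.9, 0.7, -0.9]
grip_width: 91.9
```

```bash
python3 -c "
from h import *
go((400,350,330),(520,150,330),yaw=6.2)"
```

```text
t 0.62 tcp [205.3 461.4 332.9] q [1.   0.23 1.29 0.   1.61 0.26] F [ 0.9  0.7 -0.9] w 91.9
axis x [ 0.0034  0.0056 -1.    ] jaw yaw 42.13
turn 35.93
(400, 350, 330) [0.003  0.0696 0.2132]
(520, 150, 330) [0.0022 0.0244 0.442 ]
```

step_arm(targets=[[[0.003,0.014,0.035,7],[0.003,0.028,0.075,14],[0.003,0.042,0.115,21],[0.003,0.055,0.153,28],[0.003,0.066,0.19,35]]])

```text
time: 1.03
tool_pos: [383.5, 363.3, 329.8]
tcp_rot: [2.486, 1.564, 1.033]
contact_force: [0.1, 0.8, -0.7]
grip_width: 91.8
```

```bash
python3 -c "
from h import *
go((520,150,330),(563,-262,330),yaw=6.2)"
```

```text
t 1.03 tcp [383.5 363.3 329.8] q [0.61 0.28 1.24 0.   1.62 0.49] F [ 0.1  0.8 -0.7] w 91.8
axis x [ 0.0032  0.0055 -1.    ] jaw yaw 6.76
turn 0.56
(520, 150, 330) [-0.0009  0.1104  0.2279]
(563, -262, 330) [-0.003   0.1046  0.6421]
```

step_arm(targets=[[[0,0.02,0.036,0.5],[0,0.04,0.072,0.5],[0,0.06,0.108,0.5],[0,0.08,0.144,0.5],[0,0.095,0.182,0.5]]])

```text
time: 1.45
tool_pos: [500.5, 192.0, 328.8]
tcp_rot: [2.534, 1.565, 1.073]
contact_force: [0.7, 0.2, -0.1]
grip_width: 91.9
```

step_arm(targets=[[[0,0.002,0.04,0],[0,0.004,0.08,0],[0,0.006,0.12,0],[0,0.008,0.16,0],[0,0.01,0.2,0]]])

```text
time: 1.87
tool_pos: [532.1, -7.7, 327.7]
tcp_rot: [2.575, 1.565, 1.114]
contact_force: [1.2, -1.0, 0.3]
grip_width: 91.9
```

```bash
python3 -c "
from h import *
go((563.2,-262.2,330),(563.2,-262.2,240),yaw=6.2)"
```

```text
t 1.87 tcp [532.1  -7.7 327.7] q [-0.16  0.29  1.23  0.01  1.62 -0.27] F [ 1.2 -1.   0.3] w 91.9
axis x [ 0.0027  0.0056 -1.    ] jaw yaw 6.26
turn 0.06
(563.2, -262.2, 330) [-0.0036  0.0032  0.2564]
(563.2, -262.2, 240) [0.0864 0.0029 0.2568]
```

step_arm(targets=[[[-0.003,0.001,0.04,0],[-0.003,0.001,0.08,0],[-0.003,0.002,0.12,0],[-0.003,0.003,0.16,0],[-0.003,0.003,0.2,0]]])

```text
time: 2.28
tool_pos: [556.7, -208.2, 329.5]
tcp_rot: [2.623, 1.564, 1.162]
contact_force: [0.9, 0.6, 1.0]
grip_width: 91.8
```

step_arm(targets=[[[0,0,0.03,0],[0,0,0.05,0],[0,0,0.056,0],[0,0,0.056,0],[0,0,0.056,0]]])

```text
time: 2.7
tool_pos: [562.7, -263.1, 328.9]
tcp_rot: [2.739, 1.564, 1.277]
contact_force: [-0.5, -0.2, 0.1]
grip_width: 91.8
```

```bash
python3 -c "
from h import *
go((563.2,-262.2,230),(563.2,-262.2,138),yaw=6.2)"
```

```text
t 2.7 tcp [ 562.7 -263.1  328.9] q [-0.56  0.48  0.94  0.01  1.72 -0.67] F [-0.5 -0.2  0.1] w 91.8
axis x [ 0.002   0.0067 -1.    ] jaw yaw 6.26
turn 0.06
(563.2, -262.2, 230) [ 0.0989  0.0003 -0.0002]
(563.2, -262.2, 138) [0.1909 0.     0.0004]
```

step_arm(targets=[[[0.03,0,0,0],[0.06,0,0,0],[0.085,0,0,0],[0.1,0,0,0],[0.11,0,0,0]]])

```text
time: 3.12
tool_pos: [562.5, -259.8, 217.3]
tcp_rot: [3.039, 1.562, 1.58]
contact_force: [-0.4, 1.0, 0.7]
grip_width: 91.7
```

```bash
python3 -c "
from h import *
go((563.2,-262.2,137))
cv2.imwrite('pics/s1.png',cv2.resize(cam('side')['color'][40:220,180:420],(800,600))[...,::-1])"
```

```text
t 3.12 tcp [ 562.5 -259.8  217.3] q [-0.56  0.51  1.19  0.01  1.45 -0.67] F [-0.4  1.   0.7] w 91.7
axis x [-1.0e-04  8.5e-03 -1.0e+00] jaw yaw 6.39
(563.2, -262.2, 137) [0.0803 0.0004 0.0031]
```

View pics/s1.png

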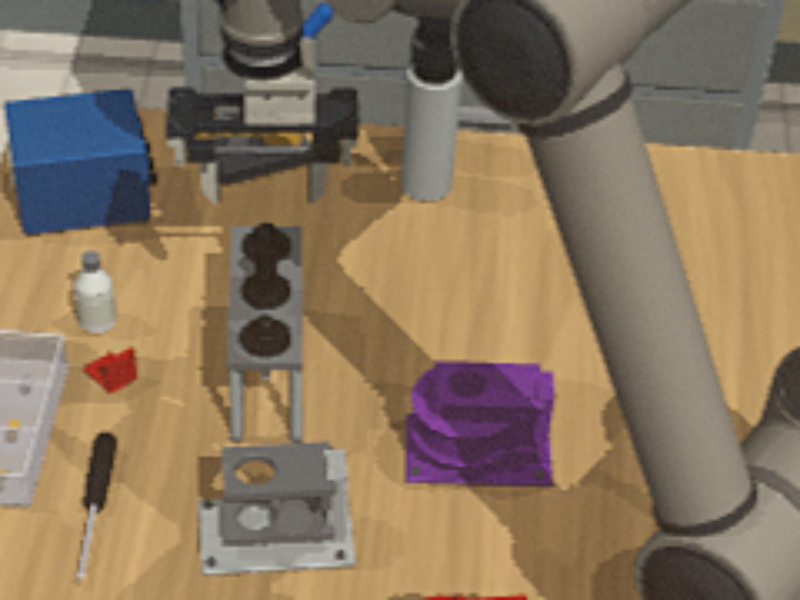

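The gripper is above the middle knob with its jaws across the row, fingers at about (210,185) and (318,185) in the crop. Next I descend.

step_arm(targets=[[[0.02,0,0.002,0],[0.045,0,0.003,0],[0.065,0,0.003,0],[0.078,0,0.003,0],[0.08,0,0.003,0]]])

```text
time: 3.58
tool_pos: [561.9, -260.7, 134.7]
tcp_rot: [-2.918, 1.559, 1.907]
contact_force: [0.0, 0.2, -0.2]
grip_width: 92.0
```

```bash
python3 -c "
from h import *
go((563.2,-262.2,137))"
```

```text
t 3.58 tcp [ 561.9 -260.7  134.7] q [-0.56  0.56  1.32  0.01  1.27 -0.68] F [ 0.   0.2 -0.2] w 92.0
axis x [-0.0038  0.011  -0.9999] jaw yaw 6.44
(563.2, -262.2, 137) [-0.0023  0.0011  0.0016]
```

step_arm(targets=[[[-0.001,0.001,0.0015,0],[-0.001,0.001,0.0015,0],[-0.001,0.001,0.0015,0],[-0.001,0.001,0.0015,0],[-0.001,0.001,0.0015,0]]])

```text
time: 4.0
tool_pos: [563.5, -262.3, 136.7]
tcp_rot: [-3.022, 1.56, 1.803]
contact_force: [0.6, -0.1, -0.1]
grip_width: 92.1
```

step_arm(targets=[[[0,0,0,0],[0,0,0,0],[0,0,0,0],[0,0,0,0],[0,0,0,0]]], jaw=1)

```text
time: 4.42
tool_pos: [563.4, -262.3, 136.7]
tcp_rot: [-3.019, 1.56, 1.805]
contact_force: [-0.5, -0.3, 0.1]
grip_width: 62.9
```

step_arm(targets=[[[0,0,0,0],[0,0,0,0],[0,0,0,0],[0,0,0,0],[0,0,0,0]]])

```text
time: 4.83
tool_pos: [563.4, -262.3, 136.7]
tcp_rot: [-3.015, 1.56, 1.81]
contact_force: [-0.3, -0.0, -0.0]
grip_width: 29.3
```

```bash
python3 -c "
from h import *
go((563.2,-262.2,230),(563.2,-262.2,290))"
```

```text
t 4.83 tcp [ 563.4 -262.3  136.7] q [-0.56  0.57  1.31  0.01  1.27 -0.68] F [-0.3 -0.  -0. ] w 29.3
axis x [-0.0025  0.0102 -0.9999] jaw yaw 6.43
(563.2, -262.2, 230) [-0.0933 -0.0003 -0.0011]
(563.2, -262.2, 290) [-0.1533 -0.0004 -0.0017]
```

step_arm(targets=[[[0,0,0,0],[0,0,0,0],[0,0,0,0],[0,0,0,0],[0,0,0,0]]])

```text
time: 5.25
tool_pos: [563.2, -262.3, 136.7]
tcp_rot: [-2.982, 1.56, 1.843]
contact_force: [-0.6, -0.1, 0.9]
grip_width: 23.0
```

step_arm(targets=[[[-0.003,0,0,0],[-0.01,0,0,0],[-0.02,0,0,0],[-0.032,0,0,0],[-0.045,0,-0.0005,0]]])

```text
time: 5.67
tool_pos: [563.4, -262.3, 182.8]
tcp_rot: [-2.997, 1.56, 1.828]
contact_force: [0.4, -0.7, -2.2]
grip_width: 22.9
```

```bash
python3 -c "
from h import *
go((563.2,-262.2,290))"
```

```text
t 5.67 tcp [ 563.4 -262.3  182.8] q [-0.56  0.53  1.24  0.01  1.38 -0.68] F [ 0.4 -0.7 -2.2] w 22.9
axis x [-0.0027  0.0101 -0.9999] jaw yaw 6.44
(563.2, -262.2, 290) [-0.1072 -0.0004 -0.0012]
```

step_arm(targets=[[[-0.025,0,0,0],[-0.05,0,-0.0005,0],[-0.075,0,-0.001,0],[-0.095,0,-0.001,0],[-0.107,0,-0.001,0]]])

```text
time: 6.08
tool_pos: [564.3, -262.7, 294.0]
tcp_rot: [2.774, 1.563, 1.316]
contact_force: [-0.0, 0.5, -1.2]
grip_width: 22.7
```

```bash
python3 -c "
from h import *
go((564.3,286.9,290),yaw=6.2)
c=cam('side')
cv2.imwrite('pics/s2.png',cv2.resize(c['color'][20:200,180:420],(800,600))[...,::-1])"
```

```text
t 6.08 tcp [ 564.3 -262.7  294. ] q [-0.56  0.49  1.02  0.01  1.64 -0.67] F [-0.   0.5 -1.2] w 22.7
axis x [ 0.0019  0.0074 -1.    ] jaw yaw 6.45
turn 0.25
(564.3, 286.9, 290) [ 0.008   0.0617 -0.5461]
```

View pics/s2.png

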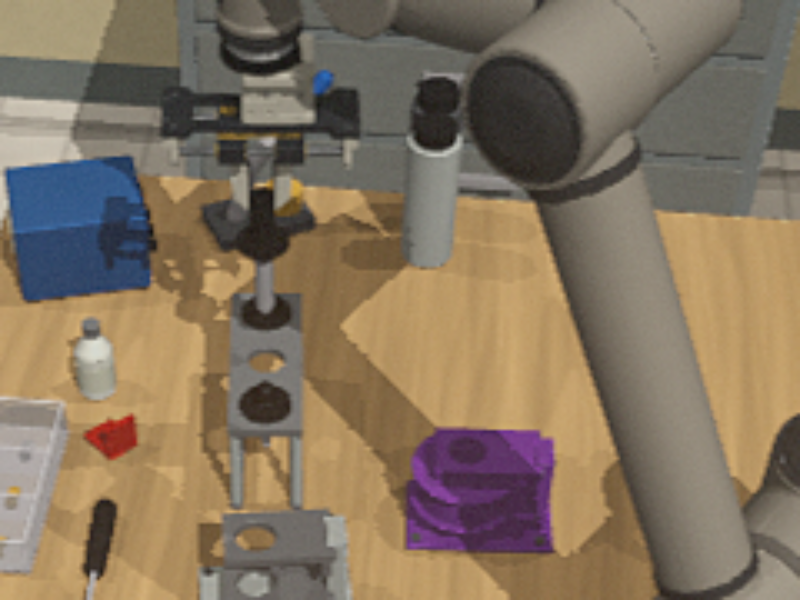

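The long spindle is held upright, with its collar at about (262,240) in the crop. The middle socket is empty and the other two spindles are still in place. Next comes the transfer.

step_arm(targets=[[[0,0.001,-0.01,0],[0,0.003,-0.03,0],[0,0.006,-0.06,0],[0,0.01,-0.092,0],[0,0.014,-0.125,0]]])

```text
time: 6.55
tool_pos: [563.9, -135.4, 295.5]
tcp_rot: [2.608, 1.563, 1.149]
contact_force: [0.9, 0.1, -1.3]
grip_width: 22.7
```

step_arm(targets=[[[0,0.004,-0.034,0],[0,0.008,-0.068,0],[0,0.012,-0.102,0],[0,0.016,-0.136,0],[0,0.02,-0.17,0]]])

```text
time: 6.97
tool_pos: [563.8, 38.2, 296.1]
tcp_rot: [2.769, 1.563, 1.31]
contact_force: [1.0, -0.7, -1.7]
grip_width: 22.7
```

step_arm(targets=[[[0,0.003,-0.034,0],[0,0.006,-0.068,0],[0,0.01,-0.1,0],[0,0.013,-0.13,0],[0,0.016,-0.155,0]]])

```text
time: 7.38
tool_pos: [561.0, 197.0, 296.7]
tcp_rot: [2.96, 1.563, 1.502]
contact_force: [-0.0, -0.3, -2.1]
grip_width: 23.0
```

```bash
python3 -c "
from h import *
go((564.3,286.9,290),yaw=6.2)"
```

```text
t 7.38 tcp [561.  197.  296.7] q [0.2  0.42 1.11 0.01 1.6  0.09] F [-0.  -0.3 -2.1] w 23.0
axis x [ 5.0e-04  7.7e-03 -1.0e+00] jaw yaw 6.51
turn 0.31
(564.3, 286.9, 290) [ 0.0073  0.0135 -0.0889]
```

step_arm(targets=[[[0.002,0.004,-0.028,0],[0.004,0.008,-0.054,0],[0.005,0.012,-0.074,0],[0.006,0.013,-0.085,0],[0.007,0.0135,-0.089,0]]])

```text
time: 7.8
tool_pos: [563.3, 289.0, 289.4]
tcp_rot: [-3.113, 1.563, 1.715]
contact_force: [-0.1, -0.2, -3.3]
grip_width: 22.8
```

step_arm(targets=[[[0.003,0,0,0],[0.01,0,0,0],[0.018,0,0,0],[0.024,0,0,0],[0.026,0,0,0]]])

```text
time: 8.22
tool_pos: [562.9, 287.9, 261.7]
tcp_rot: [-2.768, 1.563, 2.059]
contact_force: [-0.3, -0.1, -1.8]
grip_width: 22.7
```

```bash
python3 - <<'E'
from h import *
go((564.3,286.9,230),yaw=6.2)
a=cam('top');b=cam('side')
np.savez('c1.npz',a=a,b=b)
o=bot.get_obs()['tool_pos']
# expected projections of rod axis points & steel rod in the side view
for h in(0,40,80,107): print(h,proj(b,(o[0],o[1],o[2]-h)).round(1))
im=np.zeros((600,800,3),np.uint8)
im[:,:400]=cv2.resize(b['color'][150:300,190:290],(400,600)); im[:400,400:]=cv2.resize(a['color'][120:220,180:280],(400,400))
cv2.imwrite('pics/s3.png',im[...,::-1])
E
```

```text
t 8.22 tcp [562.9 287.9 261.7] q [0.35 0.51 1.06 0.01 1.57 0.23] F [-0.3 -0.1 -1.8] w 22.7
axis x [-0.0035  0.0066 -1.    ] jaw yaw 6.57
turn 0.37
(564.3, 286.9, 230) [0.0317 0.0014 0.0014]
0 [235.3 221. ]
40 [235.9 229.8]
80 [236.5 238.2]
107 [237.  243.7]
```

View pics/s3.png

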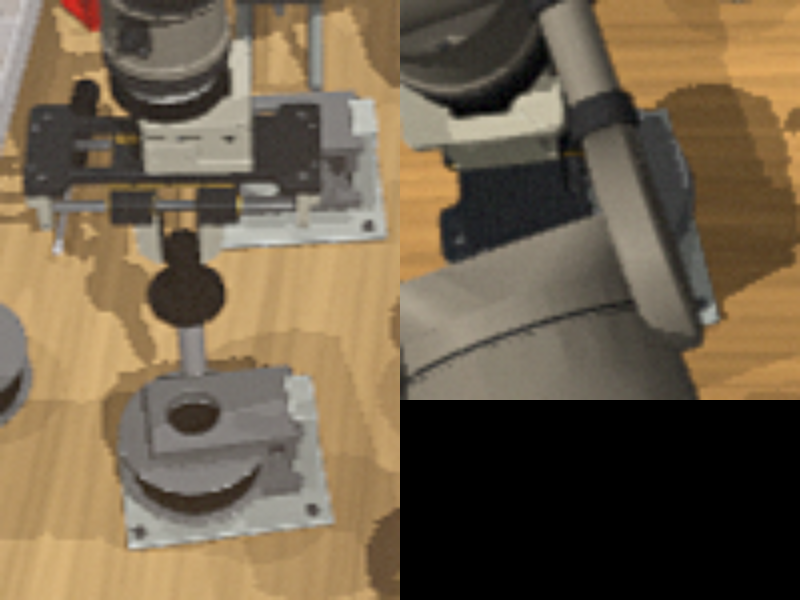

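The spindle is upright over the hole: collar at about side px (237,223), rod foot at (238,244), hole at (237.5,254). I'll measure the rod against the hole in the same camera.

```bash
cat > rod.py <<'E'
from h import *
from scipy.optimize import least_squares
def rod(b,x0,y0,zr,zc):
    P=cloud(b); D=b['depth']>0
    near=D&(np.hypot(P[...,0]-x0,P[...,1]-y0)<34)
    s=near&(P[...,2]>zr[0])&(P[...,2]<zr[1])&(np.hypot(P[...,0]-x0,P[...,1]-y0)<18)
    q=P[s]
    if len(q)>8:
        f=least_squares(lambda p:np.hypot(q[:,0]-p[0]-p[2]*(q[:,2]-q[:,2].mean()),q[:,1]-p[1]-p[3]*(q[:,2]-q[:,2].mean()))-10,[x0,y0,0,0],loss='soft_l1')
        print('rod n',len(q),f.x.round(3),'z',q[:,2].mean().round(1),q[:,2].min().round(1))
    v,u=np.nonzero(s)
    for r in sorted(set(v)):
        uu=u[v==r]; c=(uu.min()+uu.max())/2
        d=ray(b,c,r); k=(y0-b['C'][1])/d[1]; print('  row',r,len(uu),'centre',c,'x at axis',(b['C']+k*d).round(1))
    s=near&(P[...,2]>zc-4)&(P[...,2]<zc+4); q=P[s]
    if len(q)>8:
        (cx,cy),r=cv2.minEnclosingCircle(q[:,:2].astype(np.float32)); print('collar n',len(q),cx,cy,r,q[:,2].mean())
E
python3 - <<'E'
from rod import *
b=np.load('c1.npz',allow_pickle=True)['b'].item()
rod(b,563,288,(150,232),251)
E
```

```text
rod n 80 [5.62119e+02 2.85263e+02 1.30000e-02 5.40000e-02] z 193.9 155.6
  row 231 1 centre 240.0 x at axis [551.7 288.  217.9]
  row 232 7 centre 237.0 x at axis [560.5 288.  212. ]
  row 233 7 centre 237.0 x at axis [560.7 288.  207.3]
  row 234 7 centre 237.0 x at axis [561.  288.  202.5]
  row 235 7 centre 237.0 x at axis [561.2 288.  197.8]
  row 236 7 centre 237.0 x at axis [561.4 288.  192.9]
  row 237 7 centre 237.0 x at axis [561.6 288.  188.1]
  row 238 7 centre 237.0 x at axis [561.8 288.  183.3]
  row 239 7 centre 237.0 x at axis [562.  288.  178.4]
  row 240 6 centre 237.5 x at axis [560.8 288.  173.7]
  row 241 6 centre 237.5 x at axis [561.  288.  168.8]
  row 242 6 centre 237.5 x at axis [561.2 288.  163.8]
  row 243 4 centre 237.5 x at axis [561.4 288.  158.8]
  row 244 1 centre 238.0 x at axis [560.1 288.  154. ]
collar n 150 562.0037841796875 287.45751953125 28.760225296020508 251.55033365822484
```

step_arm(targets=[[[0.003,0.001,0.0005,0],[0.01,0.002,0.001,0],[0.02,0.002,0.001,0],[0.03,0.002,0.001,0],[0.035,0.002,0.001,0]]])

```text
time: 8.73
tool_pos: [564.4, 287.6, 225.2]
tcp_rot: [-2.536, 1.563, 2.291]
contact_force: [0.1, 0.1, -2.2]
grip_width: 22.7
```

```bash
python3 - <<'E'
from rod import *
go((565.2,287.2,190),(565.2,287.2,140),yaw=6.2)
b=cam('side'); o=bot.get_obs()['tool_pos']
rod(b,565,287,(o[2]-100,o[2]-32),o[2]-10.5)
E
```

```text
t 8.73 tcp [564.4 287.6 225.2] q [0.35 0.53 1.13 0.01 1.48 0.23] F [ 0.1  0.1 -2.2] w 22.7
axis x [-0.0053  0.006  -1.    ] jaw yaw 6.59
turn 0.39
(565.2, 287.2, 190) [0.0352 0.001  0.0007]
(565.2, 287.2, 140) [0.0852 0.0012 0.0011]
rod n 70 [5.62842e+02 2.84992e+02 1.10000e-02 1.60000e-02] z 158.1 127.0
  row 239 2 centre 239.5 x at axis [554.9 287.  178. ]
  row 240 7 centre 237.0 x at axis [562.4 287.  172.1]
  row 241 7 centre 237.0 x at axis [562.7 287.  167.2]
  row 242 7 centre 237.0 x at axis [562.9 287.  162.2]
  row 243 7 centre 237.0 x at axis [563.1 287.  157.2]
  row 244 6 centre 237.5 x at axis [561.8 287.  152.4]
  row 245 7 centre 237.0 x at axis [563.6 287.  147.2]
  row 246 6 centre 237.5 x at axis [562.3 287.  142.3]
  row 247 6 centre 237.5 x at axis [562.5 287.  137.2]
  row 248 5 centre 238.0 x at axis [561.2 287.  132.4]
  row 249 6 centre 237.5 x at axis [562.9 287.  127. ]
  row 250 4 centre 237.5 x at axis [563.2 287.  121.8]
collar n 150 563.540771484375 287.2218017578125 29.356245040893555 215.20294803246458
```

step_arm(targets=[[[0.005,0.001,0.001,0],[0.015,0.0015,0.001,0],[0.026,0.0015,0.001,0],[0.037,0.0015,0.001,0],[0.045,0.0015,0.001,0]]])

```text
time: 9.2
tool_pos: [565.0, 286.8, 178.0]
tcp_rot: [-2.275, 1.562, 2.553]
contact_force: [0.2, 0.5, -1.5]
grip_width: 22.9
```

step_arm(targets=[[[0.008,0,0,0],[0.016,0,0,0],[0.024,0,0,0],[0.03,0,0,0],[0.033,0,0,0]]])

```text
time: 9.62
tool_pos: [564.4, 286.9, 143.9]
tcp_rot: [-2.174, 1.561, 2.653]
contact_force: [0.5, -1.0, -1.4]
grip_width: 22.7
```

```bash
python3 - <<'E'
from rod import *
go((565.5,287.2,122),yaw=6.2)
b=cam('side'); o=bot.get_obs()['tool_pos']
rod(b,565,287,(o[2]-30,o[2]-22),o[2]-10.5)
cv2.imwrite('pics/s4.png',cv2.resize(b['color'][190:300,180:300],(660,600))[...,::-1])
E
```

```text
t 9.62 tcp [564.4 286.9 143.9] q [0.35 0.58 1.26 0.01 1.3  0.23] F [ 0.5 -1.  -1.4] w 22.7
axis x [-0.0089  0.0047 -0.9999] jaw yaw 6.59
turn 0.39
(565.5, 287.2, 122) [ 0.0219  0.0013 -0.0001]
collar n 133 564.4119262695312 286.2003173828125 28.636524200439453 133.85976963958151
```

View pics/s4.png

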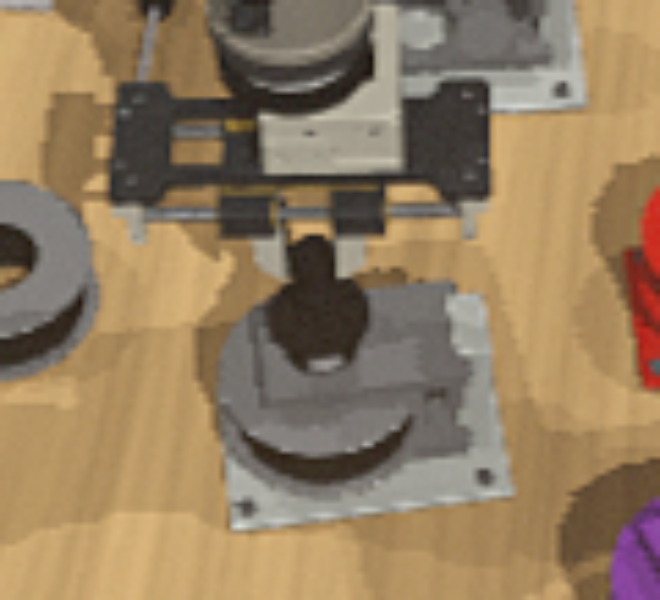

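The rod is in the hole, with the collar at about (322,325) in the crop and no contact force. I'll go on slowly.

step_arm(targets=[[[0.003,0.0005,0,0],[0.006,0.0005,0,0],[0.01,0.0005,0,0],[0.013,0.0005,0,0],[0.015,0.0005,0,0]]])

```text
time: 10.08
tool_pos: [564.6, 286.9, 128.3]
tcp_rot: [-2.126, 1.56, 2.701]
contact_force: [-0.0, -0.4, -1.6]
grip_width: 22.8
```

step_arm(targets=[[[0.001,0,0,0],[0.002,0,0,0],[0.003,0,0,0],[0.004,0,0,0],[0.005,0,0,0]]])

```text
time: 10.5
tool_pos: [564.6, 286.9, 123.3]
tcp_rot: [-2.14, 1.56, 2.687]
contact_force: [0.1, -0.5, -1.3]
grip_width: 23.2
```

```bash
python3 - <<'E'
from rod import *
go((565.5,287.2,122),yaw=6.2)
E
```

```text
t 10.5 tcp [564.6 286.9 123.3] q [0.35 0.6  1.29 0.01 1.26 0.23] F [ 0.1 -0.5 -1.3] w 23.2
axis x [-0.0093  0.0046 -0.9999] jaw yaw 6.59
turn 0.39
(565.5, 287.2, 122) [ 0.0013  0.0009 -0.0001]
```

step_arm(targets=[[[0.0005,0,0,0],[0.001,0,0,0],[0.0015,0,0,0],[0.002,0,0,0],[0.002,0,0,0]]])

```text
time: 10.92
tool_pos: [564.6, 287.0, 121.8]
tcp_rot: [-2.172, 1.561, 2.656]
contact_force: [-1.3, -0.1, 1.6]
grip_width: 22.8
```

step_arm(targets=[[[0.0005,0,0,0],[0.001,0,0,0],[0.001,0,0,0],[0.001,0,0,0],[0.001,0,0,0]]])

```text
time: 11.33
tool_pos: [564.6, 287.0, 121.8]
tcp_rot: [-2.229, 1.561, 2.599]
contact_force: [-3.9, -1.1, 5.9]
grip_width: 23.0
```

step_arm(targets=[[[0,0,0,0],[0,0,0,0],[0,0,0,0],[0,0,0,0],[0,0,0,0]]], jaw=0.55)

```text
time: 11.75
tool_pos: [564.7, 287.0, 121.6]
tcp_rot: [-2.221, 1.561, 2.607]
contact_force: [0.0, 0.7, 0.2]
grip_width: 40.9
```

```bash
python3 - <<'E'
from rod import *
go((565.5,287.2,122),yaw=6.2)
b=cam('side'); o=bot.get_obs()['tool_pos']
rod(b,565,287,(o[2]-30,o[2]-22),111)
cv2.imwrite('pics/s5.png',cv2.resize(b['color'][190:300,180:300],(660,600))[...,::-1])
E
```

```text
t 11.75 tcp [564.7 287.  121.6] q [0.35 0.6  1.3  0.01 1.25 0.23] F [0.  0.7 0.2] w 40.9
axis x [-0.0083  0.0049 -1.    ] jaw yaw 6.59
turn 0.39
(565.5, 287.2, 122) [-0.0004  0.0008 -0.0001]
collar n 152 563.5493774414062 288.87554931640625 32.82114028930664 110.83813045530196
```

View pics/s5.png

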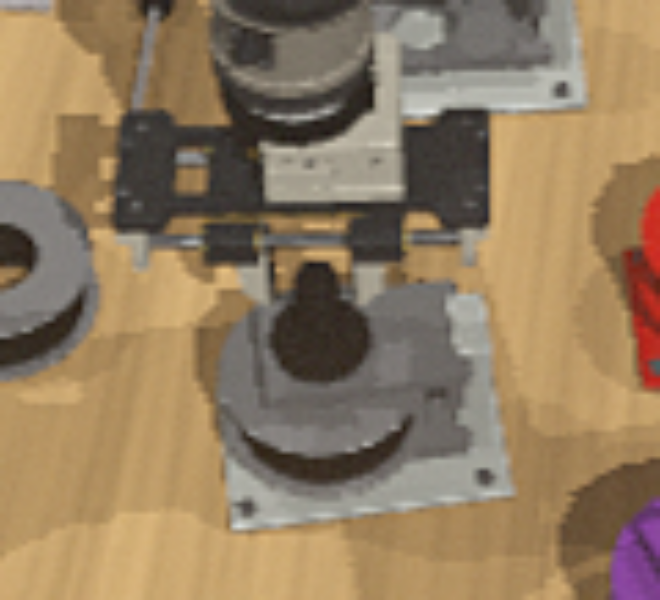

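The collar rests flat on the arm, at about (322,335) in the crop, and stands upright with the fingers off the knob. I'll retreat straight up.

step_arm(targets=[[[0,0,0,0],[0,0,0,0],[0,0,0,0],[0,0,0,0],[0,0,0,0]]], jaw=0.3)

```text
time: 12.22
tool_pos: [564.7, 287.0, 121.6]
tcp_rot: [-2.215, 1.561, 2.613]
contact_force: [0.5, 0.2, 0.3]
grip_width: 63.6
```

step_arm(targets=[[[-0.02,0,0,0],[-0.05,0,0,0],[-0.085,0,0,0],[-0.12,0,0,0],[-0.15,0,0,0]]])

```text
time: 12.63
tool_pos: [566.0, 286.3, 274.2]
tcp_rot: [-2.374, 1.562, 2.453]
contact_force: [1.0, 0.2, 0.4]
grip_width: 64.7
```

step_arm(targets=[[[0,0,0.04,0],[0,0,0.08,0],[0,0,0.12,0],[0,0,0.16,0],[0,0,0.18,0]]])

```text
time: 13.05
tool_pos: [586.9, 103.3, 273.3]
tcp_rot: [-2.245, 1.563, 2.58]
contact_force: [0.3, 0.2, 0.2]
grip_width: 64.3
```

step_arm(targets=[[[0,0,0,0],[0,0,0,0],[0,0,0,0],[0,0,0,0],[0,0,0,0]]])

```text
time: 13.47
tool_pos: [586.7, 104.9, 273.2]
tcp_rot: [-2.277, 1.563, 2.55]
contact_force: [0.3, 0.3, 1.2]
grip_width: 63.8
```

```bash
python3 - <<'E'
from h import *
go()
for n in('top','side'):
    c=cam(n); P=cloud(c); D=c['depth']>0
    for nm,xy,zt,tol in [('long knob top',(564,287),167,6),('collar',(564,287),111,3.5),('short',(554,-186.5),148,6),('slim',(570.2,-335.6),148,8)]:
        s=D&(abs(P[...,2]-zt)<tol)&(np.hypot(P[...,0]-xy[0],P[...,1]-xy[1])<32)
        v,u=np.nonzero(s)
        if len(u): print(n,nm,len(u),np.median(P[s],0).round(1),onz(c,u.mean(),v.mean(),zt).round(1))
    if n=='side': cv2.imwrite('pics/s6.png',cv2.resize(c['color'][90:300,180:320],(400,600))[...,::-1])
E
```

```text
t 13.47 tcp [586.7 104.9 273.2] q [ 0.05  0.44  1.15  0.    1.56 -0.07] F [0.3 0.3 1.2] w 63.8
axis x [-0.0064  0.0043 -1.    ] jaw yaw 6.56
top long knob top 70 [564.  285.3 166.5] [564.1 285.3 167. ]
top collar 232 [559.  280.9 110.7] [561.3 283.5 111. ]
top short 63 [ 554.7 -186.3  147.6] [ 554.9 -186.9  148. ]
top slim 75 [ 570.5 -335.5  146.7] [ 570.5 -335.3  148. ]
side long knob top 43 [563.6 286.8 167.7] [563.6 286.6 167. ]
side collar 144 [562.3 293.3 111. ] [562.9 291.6 111. ]
side slim 35 [ 570.3 -333.5  147.7] [ 570.2 -333.3  148. ]
```

View pics/s6.png

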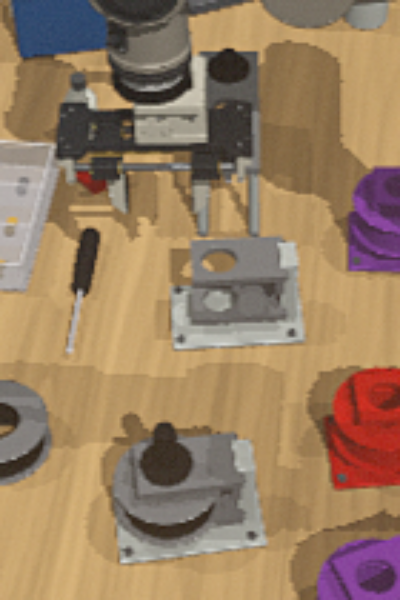

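The spindle stands in the stand, knob at about (165,440) in the crop. Its top is at z≈167, as expected for the collar home, and within 2 mm of the hole axis. The other two spindles haven't moved, and the arm is clear. I'm handing in.

```bash
python3 -c "
from plant import bot
print(bot.close_job())"
```

```text
the job is handed in; nothing more can be done
None
```

The long spindle is out of the rack and seated in the spool stand. I lowered it until the collar touched the upper arm (about 7 N more than the hanging load), released it and backed off. I handed in the job at about 13.5 s; it reports no verdict.

**Last checks**
- **Long spindle:** the knob top measured at z≈167, which is the height for the collar fully home. It is within about 2 mm of the hole axis in both cameras. It looks upright, though I did not measure the angle separately.
- **Short and slim spindles:** both are still in their sockets. The short one moved under 1 mm and the slim one about 2 mm at most. The arm hid the short one in the final side view, so only the top view confirms it.
- **Robot:** the arm is clear of everything, and the contact force reads about zero.

**Where the checks disagreed:** the plain centre estimates of the collar were 4–5 mm off the axis (top y 283.5, side y 291.6). The depth band for the collar probably also took in part of the arm's top surface, and the knob hides part of the collar. The knob tops agreed between the two views to about 1.5 mm, so I relied on those.

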